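# Send the soap balls to the empty dish

## Robot

A 6-joint arm with a two-finger parallel gripper is mounted at the origin on the work surface. World frame = base frame: x ahead of the robot, y to its left, z up, the work surface at z = 0. Lengths are in m, angles in rad, forces in N, time in s.
With the tool pointing down it reaches from about 0.375 to 0.925 m from the base axis. Payload 5.7 kg.
Tool frame: the origin (TCP) lies between the finger pads; the fingertips stand 8 mm ahead of it and the grasp point (between the pads) lies 11 mm behind it; z points along the fingers, y is the direction in which the jaws open and shut (so a half turn about z gives the same grasp; the last joint's range is limited). The gripper opens to 88 mm and grips with 3 to 60 N. Pads are 20 mm wide; open, the fingers measure 115 mm over their backs; the gripper's body (75 mm by 178 mm) begins 61 mm behind the grasp point.
Start: joints at [-1.353, 0.359, 1.51, -0, 1.272, -0.115], TCP at [0.196, -0.567, 0.231] pointing down, gripper open.
Joint ranges: [-2.97, 2.97], [-1.01, 2.36], [0.21, 2.38], [-0.96, 4.11], [0.2, 2.71], [-2.98, 2.98]. Speed limits (rad/s): [2.39, 2.39, 3.14, 3.14, 3.14, 3.14].

## Interface

Orientations are given as a rotation vector (axis times angle).
In Python, from workcell import ctrl gives the robot as it stands.
- The arm moves only by the tool arm_command, never from a script. Its argument "rows" is a list of rows, each a list of 6 numbers: the shift along the tool's x, y, z in mm, then the turn, a rotation vector about the tool's x, y, z in rad. A call has 1 to 5 rows; each row is the pose to reach, as a shift and turn from the pose measured when the call began, along the tool's axes at that moment; what a row does not reach only later rows make up. A row lasts 1/10 s, in which the tool goes at most 50 mm and 8.59 degrees, less where a joint would pass 70% of its speed; a pose out of reach is approached as far as the arm can. A call with a gripper value outside its range is refused whole. "hand" is the opening, from -1 (shut) to 1 (fully open), set as the call begins (left out, the last holds). The fingers move at their own pace and stop on an object; the grip force is fixed at half the most. Time passes only in rows, so rows that repeat a pose let the fingers close. It gives the time, the measured TCP pose, the force and the opening at its end, in the units of the state.
- ctrl.observe(): the state, without advancing time (a new reading comes with each control period).
- ctrl.camera(name): name is "scene" or "top"; returns (picture, depth): 400x640x3 uint8, red, green, blue; 400x640 float32, m along the optical axis (not along the pixel's ray), 0 where there is no reading.
- ctrl.camera_model(name): a dict with "fx", "fy", "cx", "cy" (pixels), "R" (3x3) and "t" (3): a world point X has camera coordinates R X + t. Camera axes: x right, y down, z forward; pixel columns grow to the right and rows downward; lengths in m; the calibration is good to about 2 mm. A picture is of the moment at which its call begins. camera_model takes no time and is no camera call.
- ctrl.finish_job(): hands the job in, once; it reports no verdict.
The state is a dict: "time_s": time; "joint_positions": joint angles; "joint_velocities": joint speeds; "tau": joint torques, N m; "eef_pos": TCP position; "tcp_rot": TCP orientation; "ft_force": force on the tool from outside, world axes, zero at the start; "moment": the same for the moment, N m; "grip_width": finger opening in m.
Only numpy, scipy, OpenCV 4.12 (cv2) and the standard library are available. Lean on these libraries where they do the work, as an engineer would, in place of code of your own. Each camera call takes 0.05 s, during which the arm holds its last target.

## Task

The soap-ball dispenser is set to run into the dish that already has a bar of soap in it. With a fingertip, rock the seesaw gate fully over to the empty dish by pressing down the raised thumb pad, then push the stop slide's upright tab fully aside, towards the soap's side, so that all three balls roll down into the empty dish. Do not touch the balls themselves, pick up nothing, and leave the bar of soap and everything else around the dispenser where it is.

Things in the scene. Friction and masses are not known exactly. Their poses are not given: they have to be found in the camera images.
- dispenser: fixed wooden soap-ball dispenser, 410 mm along its y, x from -170 to 60 mm. Origin at table height straight below the gate's pivot; z up. Empty dish at +y, dish with the bar of soap at -y. The open feed channel, 45 mm wide, slopes down in +x from x = -160 mm to its mouth at x = -34 mm above the gate's middle; its walls' top is 128 mm high at the mouth, 153 mm at the back
- gate (a joint): angle of the aluminium seesaw trough (180 mm long in y, 52 mm wide) on a pivot along the dispenser's x, 80 mm above the table. 0 level; positive: its end over the empty dish (+y) is up; stops at -0.26 and 0.26. Starts positive (balls would run to the soap's dish); -0.26 is fully over to the empty dish. Stays where left; about 0.5 N at a pad moves it
- pad_empty_side (a point): middle of the top face of the thumb pad on the gate's +y end (raised at the start): a flat plate 52 mm in x by 46 mm in y on the gate's +x side. In the gate's frame 50 mm in x, 67 mm in y, 27 mm above the pivot; moves with the gate, from about 115 to 123 mm above the table at the start to 89 mm when fully pressed
- pad_soap_side (a point): the same point on the like pad at the gate's -y end, the low one at the start
- stop (a joint): travel of the steel stop slide across the mouth of the feed channel: 0 = closed, grows as it slides along the dispenser's -y to its end at 0.05 (fully open); stays where left; takes 1.2 to 2 N
- stop_tab (a point): middle of the upright tab on the stop slide, 24 mm in x, 6 mm in y, 54 mm tall; its top is 27 mm above this point (190 mm above the table), its foot 27 mm below; stands clear above the channel mouth. Push it along the dispenser's -y, from its +y side
- ball0_center (a point): first soap ball, 30 mm across, 16 g, waiting in the sloping feed channel; the point is its centre
- ball1_center (a point): second soap ball, 30 mm across, 16 g, waiting in the sloping feed channel; the point is its centre
- ball2_center (a point): third soap ball, 30 mm across, 16 g, waiting in the sloping feed channel; the point is its centre
- ball0: the first ball itself (origin turns with it; use its centre)
- ball1: the second ball itself
- ball2: the third ball itself
- dish_empty (a point): middle of the floor (6 mm high) of the empty dish at the +y end: inside 108 mm in x by 110 mm in y; long walls 58 mm, outer end wall 81 mm, inner end wall 48 mm high
- dish_soap (a point): middle of the floor of the like dish at the -y end, with the bar of soap in it
- soap_bar: loose white bar of soap 52 x 78 x 24 mm in the -y dish, origin under its middle; leave it
- nail_file: loose steel nail file with black handle, 170 mm long along its y, up to 8 mm high, on the table behind the dispenser (+x); leave it
- toothbrush: loose bamboo toothbrush, 178 mm along its y, 18 mm high, on the table beside the feed channel (+y side); leave it
- lotion_tube: loose closed lotion tube standing on its cap, 42 mm across, 133 mm tall, beside the feed channel (-y side); leave it
- mirror: loose hinged folding mirror of white plastic on its stand, 225 mm wide, 185 mm tall; leave it
- soap_box: loose yellow soap box with snap lid, 74 x 109 x 44 mm; leave it
- jar: loose glass jar, 64 mm across, 60 mm tall; leave it

How it is judged:
By the outcome, as a careful person would: the job done as asked, in the order asked, and still so for the second after the job is handed in, with the robot touching nothing.
It also fails if it takes over 43 s, if anything falls off the work surface, if the arm or the gripper's body presses on something with over 40 N, if the wrist force passes 120 N, or if a joint passes its speed limit or range.

## Working session

There is one attempt and no reset: what is moved stays moved. The work goes in short steps, Python scripts to look and compute and a tool call to move; the robot and the scene stay as the last step left them, time stands still between calls to the robot, and variables do not carry over. Pictures are saved under pics/ and viewed, and the job is handed in when it is done.

Besides the shell and the picture viewer there is one more tool, called after "Call:" by a JSON object that holds its "fn" and its "kwargs", one argument or row to a line. arm_command: Moves the arm, as the interface text tells. Its arguments: {"type":"object","properties":{"rows":{"type":"array","items":{"type":"array","items":{"type":"number"}}},"hand":{"type":"number"}},"required":["rows"]}

```bash
mkdir -p pics; python3 - <<'E'
from workcell import ctrl
import cv2,numpy as np
for n in("scene","top"):
    p,d=ctrl.camera(n); cv2.imwrite(f"pics/{n}0.png",p[:,:,::-1]); np.savez(f"{n}0.npz",p=p,d=d)
    print(n,ctrl.camera_model(n))
s=ctrl.observe();print(s)
E
```

```text
scene {'fx': 383.6739554495912, 'fy': 383.6739554495912, 'cx': 319.75253119112034, 'cy': 198.06081439623821, 'R': array([[-0.74384391,  0.66833707,  0.00466866],
       [ 0.54346049,  0.6088956 , -0.57783808],
       [-0.38903333, -0.42728411, -0.81613808]]), 't': array([ 0.35534536, -0.24544562,  1.58915888])}
top {'fx': 384.88282989583945, 'fy': 384.88282989583945, 'cx': 322.2169358924252, 'cy': 201.77436037847565, 'R': array([[-0.01019496, -0.99991456, -0.00818087],
       [-0.98443468,  0.01147198, -0.17537602],
       [ 0.17545489,  0.00626558, -0.98446753]]), 't': array([0.04776234, 0.53551954, 1.02127192])}
{'time_s': 0.1, 'joint_positions': array([-1.35310391e+00,  3.59423327e-01,  1.51130468e+00,  2.14971487e-05,
        1.27248329e+00, -1.15081233e-01]), 'joint_velocities': array([ 7.88643244e-05,  4.32548261e-04, -3.26112802e-03, -4.56038173e-04,
        3.83712123e-04,  9.72630289e-04]), 'tau': array([-3.24487210e-04, -5.16360641e+01, -2.71407473e+01,  6.77270978e-02,
        2.76362646e-02, -1.72982976e-05]), 'eef_pos': array([ 0.19588127, -0.5664976 ,  0.22990681]), 'tcp_rot': array([-3.09661247e+00, -5.20033369e-01,  9.81142351e-05]), 'ft_force': array([ 0.83897115, -1.31757809, -0.04000957]), 'moment': array([ 0.04369599,  0.04895366, -0.04637484]), 'grip_width': 0.08753053345453385}
```

View pics/scene0.png

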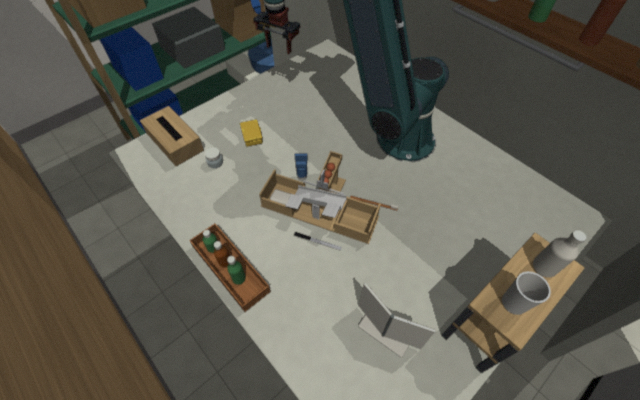

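View pics/top0.png

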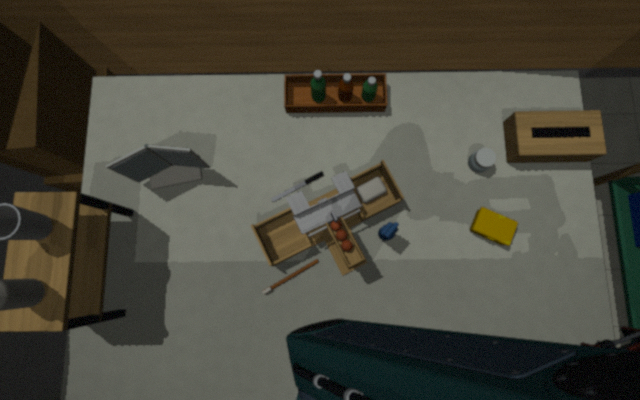

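The top view shows the dispenser at about (328,213). The empty dish is lower-left (283,238), the soap dish upper-right (375,190), and the channel with the balls is around (343,238). I'll zoom in and measure.

```bash
cat > h.py <<'E'
import numpy as np
from workcell import ctrl
def pts(n,d):
    m=ctrl.camera_model(n); v,u=np.mgrid[:400,:640]
    c=np.stack([(u-m['cx'])/m['fx']*d,(v-m['cy'])/m['fy']*d,d],-1)
    return (c-m['t'])@m['R']
def proj(n,X):
    m=ctrl.camera_model(n); c=np.atleast_2d(X)@m['R'].T+m['t']
    return np.stack([c[:,0]/c[:,2]*m['fx']+m['cx'],c[:,1]/c[:,2]*m['fy']+m['cy']],1)
E
python3 - <<'E'
from h import *
import cv2
a=np.load('top0.npz');p=a['p'];P=pts('top',a['d'])
b=np.load('scene0.npz');Q=pts('scene',b['d'])
cv2.imwrite('pics/ztop.png',cv2.resize(p[155:300,240:420,::-1],None,fx=4.4,fy=4,interpolation=cv2.INTER_CUBIC)[:, :800])
cv2.imwrite('pics/zsc.png',cv2.resize(b['p'][140:255,250:410,::-1],None,fx=5,fy=5,interpolation=cv2.INTER_CUBIC))
z=P[...,2]; im=np.clip(z/0.2*255,0,255).astype(np.uint8)
cv2.imwrite('pics/zh.png',cv2.resize(cv2.applyColorMap(im,cv2.COLORMAP_JET)[155:300,240:420],None,fx=4.4,fy=4,interpolation=0))
# dispenser rect
sel=(z>0.03)&(z<0.25);sel[:160]=0;sel[285:]=0;sel[:,:245]=0;sel[:,405:]=0
xy=P[sel][:,:2].astype(np.float32);print(len(xy))
r=cv2.minAreaRect(xy);print(r)
for u,v in[(384,165),(402,193),(271,264),(254,229)]:print(u,v,P[v,u])
E
```

```text
4596
((0.46766576170921326, 0.00867074728012085), (0.2361690104007721, 0.4028142988681793), 26.14459991455078)
384 165 [ 0.63018043 -0.12813858  0.08070542]
402 193 [ 0.55219287 -0.17420108  0.07779612]
271 264 [0.36622237 0.17707423 0.08312667]
254 229 [0.45861289 0.22380604 0.0811376 ]
```

View pics/ztop.png

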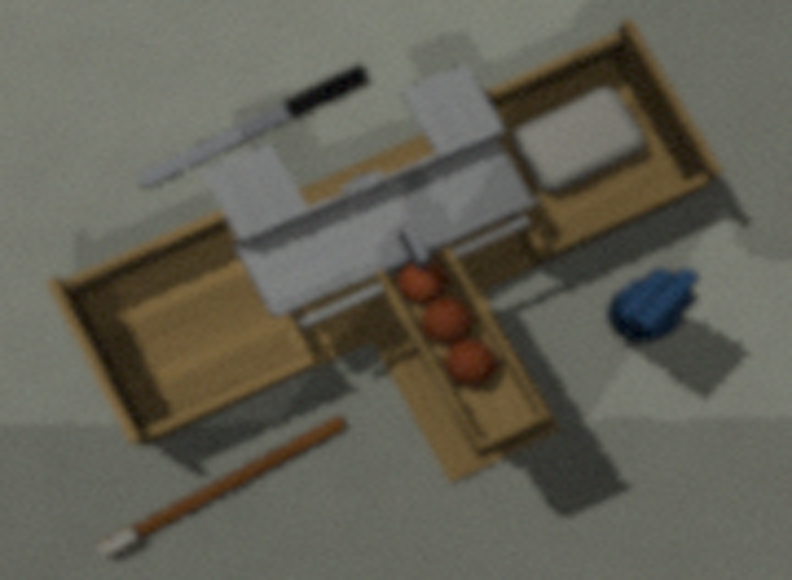

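View pics/zsc.png

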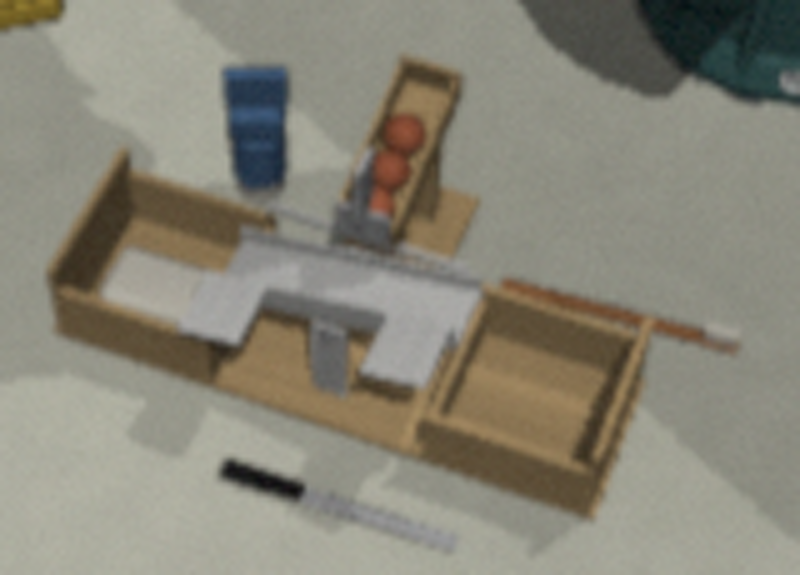

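View pics/zh.png

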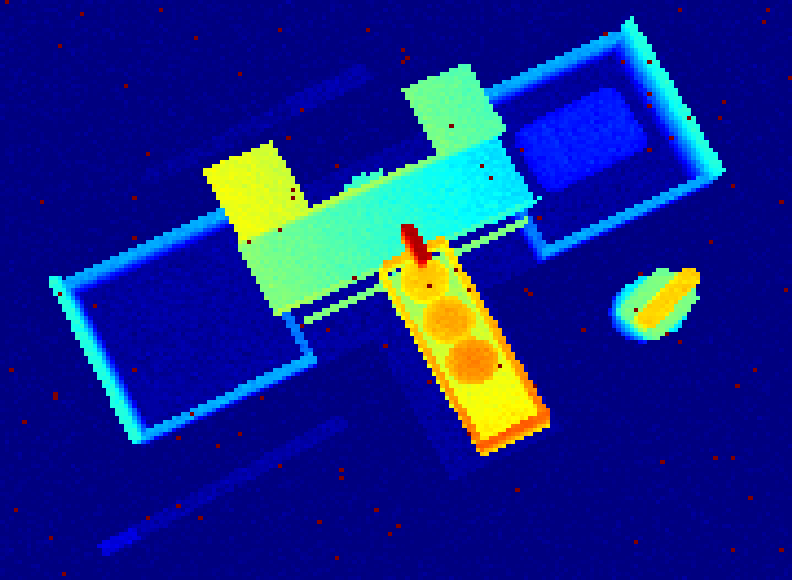

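```bash
python3 - <<'E'
from h import *
import cv2
a=np.load('top0.npz');P=pts('top',a['d']);b=np.load('scene0.npz');Q=pts('scene',b['d'])
(c,s,ang)=((0.46767,0.00867),(0.23617,0.40281),26.1446)
for th in np.radians([25.5,26,26.2,26.5,27]):
    R=np.array([[np.cos(th),-np.sin(th)],[np.sin(th),np.cos(th)]])
    z=P[...,2];m=(z>0.07)&(z<0.088);m[:,:240]=0;m[:,410:]=0;m[:150]=0;m[300:]=0
    # end walls
    L=P[m][:,:2]@R
    e1=L[L[:,1]>L[:,1].max()-0.02]; e2=L[L[:,1]<L[:,1].min()+0.02]
    print(np.degrees(th),[ (np.percentile(e[:,0],[1,99]),np.percentile(e[:,1],[2,50,98]),np.polyfit(e[:,0],e[:,1],1)[0]) for e in(e1,e2)])
th=np.radians(26.2);R=np.array([[np.cos(th),-np.sin(th)],[np.sin(th),np.cos(th)]])
for nm,X in(('top',P),('scene',Q)):
    z=X[...,2];m=(z>0.165)&(z<0.2)&(np.hypot(X[...,0]-0.5,X[...,1])<0.1)
    print(nm,m.sum(),np.argwhere(m)[:, ::-1].mean(0) if m.any() else 0,X[m].mean(0), (X[m][:,:2]@R).min(0),(X[m][:,:2]@R).max(0),X[m][:,2].max())
    L=X[...,:2]@R
    print('')
# pad
m=np.zeros(z.shape,bool)
ys,xs=np.mgrid[:400,:640]
m=(xs>287)&(xs<310)&(ys>190)&(ys<214)&(P[...,2]>0.1)
print('padE',P[m].mean(0),(P[m][:,:2]@R).min(0),(P[m][:,:2]@R).max(0),P[m][:,2].min(),P[m][:,2].max())
m=(xs>332)&(xs<354)&(ys>171)&(ys<190)&(P[...,2]>0.075)
print('padS',P[m].mean(0),(P[m][:,:2]@R).min(0),(P[m][:,:2]@R).max(0))
E
```

```text
25.5 [(array([0.40708966, 0.52450795]), array([0.00175597, 0.00464093, 0.00810891]), np.float64(0.009550216676430398)), (array([0.41117509, 0.52903262]), array([-0.39375069, -0.38947336, -0.38682762]), np.float64(0.010676662285048644))]
26.0 [(array([0.40709846, 0.5245292 ]), array([-0.00204718,  0.00046625,  0.00391139]), np.float64(0.0008514920322213123)), (array([0.40773956, 0.52562677]), array([-0.39778374, -0.39360919, -0.39105055]), np.float64(0.001981388235875879))]
26.2 [(array([0.40709329, 0.52452652]), array([-0.0036156 , -0.00112113,  0.00233468]), np.float64(-0.0026278883884282)), (array([0.40635664, 0.52425322]), array([-0.39953145, -0.3952267 , -0.39277571]), np.float64(-0.0014965644494333618))]
26.5 [(array([0.40707625, 0.5245105 ]), array([-6.15102910e-03, -3.42630689e-03, -2.32341030e-05]), np.float64(-0.00784710417356782)), (array([0.40427298, 0.5221809 ]), array([-0.40207668, -0.39766204, -0.39517456]), np.float64(-0.006713587310926553))]
27.0 [(array([0.40702305, 0.52445186]), array([-0.01048758, -0.0075649 , -0.00365824]), np.float64(-0.016546884101992086)), (array([0.40077561, 0.51869527]), array([-0.40596771, -0.40167572, -0.39890291]), np.float64(-0.01540957432193237))]
top 37 [333.91891892 215.37837838] [0.47784711 0.01335214 0.1863257 ] [ 0.42340924 -0.20271226] [ 0.44635588 -0.19649078] 0.19353788242303283

scene 32 [322.  174.5] [0.48405304 0.01673354 0.18055691] [ 0.4273106  -0.20290344] [ 0.45247491 -0.19619708] 0.19159406757132014

padE [0.52063301 0.10332115 0.12704763] [ 0.32822804 -0.15991558] [ 0.541574   -0.11452035] 0.10158967041329199 1.0997170756686152
padS [ 0.58175922 -0.01377078  0.09803034] [ 0.32822804 -0.29156702] [ 0.54147127 -0.12225985]
```

```bash
cat >> h.py <<'E'
from scipy.spatial.transform import Rotation as Ro
TH=np.radians(26.05); O=np.array([.5052,.0277])
c_,s_=np.cos(TH),np.sin(TH); RD=np.array([[c_,-s_],[s_,c_]])
def loc(X): return np.r_[(np.asarray(X)[:2]-O)@RD,X[2]]
def go(x,y,ztip):
    "shift to put shut fingertip at dispenser-local x,y and height ztip"
    s=ctrl.observe(); R=Ro.from_rotvec(s['tcp_rot'])
    w=np.r_[O+RD@[x,y],ztip+.008]
    Rt=Ro.from_matrix(np.array([[c_,s_,0],[s_,-c_,0],[0,0,-1.]]))
    d=R.inv().apply(w-s['eef_pos'])*1000; r=(R.inv()*Rt).as_rotvec()
    print('t',round(s['time_s'],2),'loc',loc(s['eef_pos']).round(4),'f',s['ft_force'].round(2),'w',round(s['grip_width'],3)); print('shift',d.round(1),'rot',r.round(3))
E
python3 -c "
from h import *
go(.05,.064,.20)
b=np.load('top0.npz');P=pts('top',b['d']);p=b['p'].astype(int)
m=(p[...,0]>p[...,1]+40)&(P[...,2]>.1)&(P[...,2]<.2);m[:205]=0;m[255:]=0;m[:,:320]=0;m[:,360:]=0
L=np.array([loc(x) for x in P[m]]);print(L.min(0),L.max(0))
"
```

```text
t 0.1 loc [-0.5388 -0.398   0.2299] f [ 0.84 -1.32 -0.04] w 0.088
shift [ 528.3 -530.1   22.9] rot [-0.002 -0.    -0.122]
[-0.11189278 -0.00748356  0.12907941] [-0.03726608  0.0122493   0.15200415]
```

Call:
{"fn": "arm_command", "kwargs": {
  "rows": [
    [30,-30,-30,0,0,0],
    [65,-65,-50,0,0,-0.03],
    [100,-100,-50,0,0,-0.06],
    [135,-135,-50,0,0,-0.09],
    [170,-170,-50,0,0,-0.12]
  ],
  "hand": -1
}}

```text
time_s: 0.6
eef_pos: [0.2999, -0.3515, 0.2802]
tcp_rot: [-3.06, -0.706, -0.0]
ft_force: [1.8, -0.5, -0.5]
grip_width: 0.0513
```

```bash
python3 -c "
from h import *
go(.05,.064,.26)"
```

```text
t 0.6 loc [-0.351  -0.2505  0.2802] f [ 1.84 -0.48 -0.5 ] w 0.051
shift [ 400.6 -315.1   12.9] rot [-0.002 -0.001 -0.001]
```

Call:
{"fn": "arm_command", "kwargs": {
  "rows": [
    [36,-28,0,0,0,0],
    [72,-56,0,0,0,0],
    [108,-84,0,0,0,0],
    [144,-112,0,0,0,0],
    [180,-140,0,0,0,0]
  ]
}}

```text
time_s: 1.1
eef_pos: [0.4006, -0.145, 0.2804]
tcp_rot: [-3.06, -0.705, -0.0]
ft_force: [1.2, -0.4, 0.3]
grip_width: 0.0116
```

Call:
{"fn": "arm_command", "kwargs": {
  "rows": [
    [36,-28,0,0,0,0],
    [72,-56,0,0,0,0],
    [108,-84,0,0,0,0],
    [144,-112,0,0,0,0],
    [180,-140,0,0,0,0]
  ]
}}

```text
time_s: 1.6
eef_pos: [0.5014, 0.0616, 0.2805]
tcp_rot: [-3.06, -0.706, 0.0]
ft_force: [0.4, -0.8, -0.0]
grip_width: 0.0001
```

```bash
python3 -c "
from h import *
go(.05,.064,.18)"
```

```text
t 1.6 loc [0.0115 0.0321 0.2805] f [ 0.43 -0.84 -0.  ] w 0.0
shift [ 38.5 -31.8  92.6] rot [-0.002 -0.    -0.001]
```

Call:
{"fn": "arm_command", "kwargs": {
  "rows": [
    [20,-16,0,0,0,0],
    [38,-32,10,0,0,0],
    [38,-32,45,0,0,0],
    [38,-32,80,0,0,0],
    [38,-32,93,0,0,0]
  ]
}}

```text
time_s: 2.1
eef_pos: [0.5189, 0.1073, 0.1843]
tcp_rot: [-3.059, -0.706, 0.01]
ft_force: [-0.4, 0.4, -0.3]
grip_width: 0.0004
```

```bash
python3 -c "
from h import *
go(.05,.064,.13)
import cv2
for n in ('top','scene'):
    p,d=ctrl.camera(n); np.savez(n+'1.npz',p=p,d=d)
    r=(slice(140,255),slice(250,410)) if n=='scene' else (slice(150,290),slice(240,420))
    cv2.imwrite(f'pics/{n}1.png',cv2.resize(p[r][...,::-1],None,fx=4,fy=4,interpolation=2))
"
```

```text
t 2.1 loc [0.0473 0.0655 0.1843] f [-0.39  0.44 -0.28] w 0.0
shift [ 3.   1.7 46.3] rot [-0.004  0.005 -0.001]
```

View pics/scene1.png

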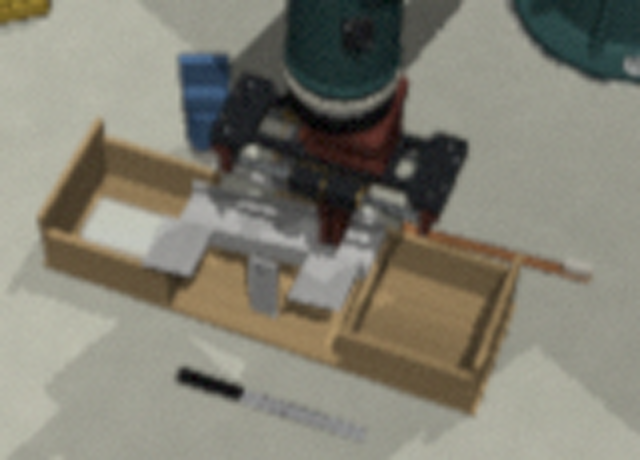

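View pics/top1.png

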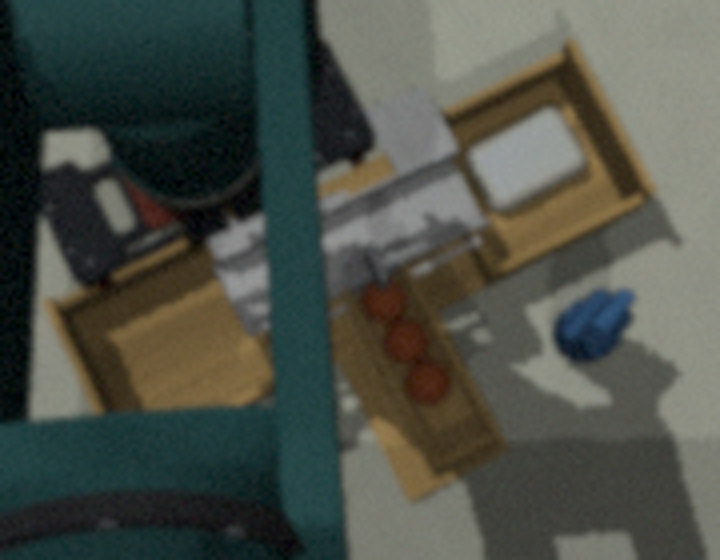

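Scene view: the shut fingers are just above the raised pad at about (340,230), clear of the tab. Now I'll press down.

Call:
{"fn": "arm_command", "kwargs": {
  "rows": [
    [3,1,15,0,0,0],
    [5,1,30,0,0,0],
    [6,1,40,0,0,0],
    [6,1,46,0,0,0],
    [6,1,46,0,0,0]
  ]
}}

```text
time_s: 2.7
eef_pos: [0.5253, 0.1087, 0.1397]
tcp_rot: [-3.059, -0.705, 0.008]
ft_force: [-0.1, -0.3, -0.0]
grip_width: 0.0001
```

Call:
{"fn": "arm_command", "kwargs": {
  "rows": [
    [0,0,4,0,0,0],
    [0,0,8,0,0,0],
    [0,0,12,0,0,0],
    [0,0,16,0,0,0],
    [0,0,20,0,0,0]
  ]
}}

```text
time_s: 3.2
eef_pos: [0.5252, 0.1088, 0.1195]
tcp_rot: [-3.059, -0.705, 0.008]
ft_force: [-0.4, 0.0, 0.8]
grip_width: 0.0003
```

```bash
python3 -c "
from h import *
go(.054,.064,.088)"
```

```text
t 3.2 loc [0.0535 0.064  0.1195] f [-0.35  0.01  0.8 ] w 0.0
shift [ 0.6  0.1 23.5] rot [-0.004  0.004 -0.002]
```

Call:
{"fn": "arm_command", "kwargs": {
  "rows": [
    [0,0,4,0,0,0],
    [0,0,7,0,0,0],
    [0,0,10,0,0,0],
    [0,0,13,0,0,0],
    [0,0,13,0,0,0]
  ]
}}

```text
time_s: 3.7
eef_pos: [0.5248, 0.1087, 0.106]
tcp_rot: [-3.059, -0.705, 0.009]
ft_force: [-0.3, -0.2, -0.9]
grip_width: 0.0003
```

Call:
{"fn": "arm_command", "kwargs": {
  "rows": [
    [0,0,1,0,0,0],
    [0,0,2,0,0,0],
    [0,0,3,0,0,0],
    [0,0,4,0,0,0],
    [0,0,4,0,0,0]
  ]
}}

```text
time_s: 4.2
eef_pos: [0.5248, 0.1087, 0.102]
tcp_rot: [-3.059, -0.705, 0.009]
ft_force: [-0.6, -0.0, -0.0]
grip_width: 0.0006
```

Call:
{"fn": "arm_command", "kwargs": {
  "rows": [
    [0,0,1,0,0,0],
    [0,0,2,0,0,0],
    [0,0,3,0,0,0],
    [0,0,3,0,0,0]
  ]
}}

```text
time_s: 4.6
eef_pos: [0.5249, 0.1087, 0.1002]
tcp_rot: [-3.059, -0.705, 0.008]
ft_force: [-3.5, 1.0, 14.3]
grip_width: 0.0007
```

```bash
python3 -c "
from h import *
go(.054,.064,.088)
import cv2
for n in ('scene',):
    p,d=ctrl.camera(n); np.savez(n+'2.npz',p=p,d=d)
    r=(slice(140,255),slice(250,410))
    cv2.imwrite(f'pics/{n}2.png',cv2.resize(p[r][...,::-1],None,fx=4,fy=4,interpolation=2))
"
```

```text
t 4.6 loc [0.0533 0.0641 0.1002] f [-3.53  1.   14.29] w 0.001
shift [0.7 0.1 4.2] rot [-0.003  0.005 -0.001]
```

View pics/scene2.png

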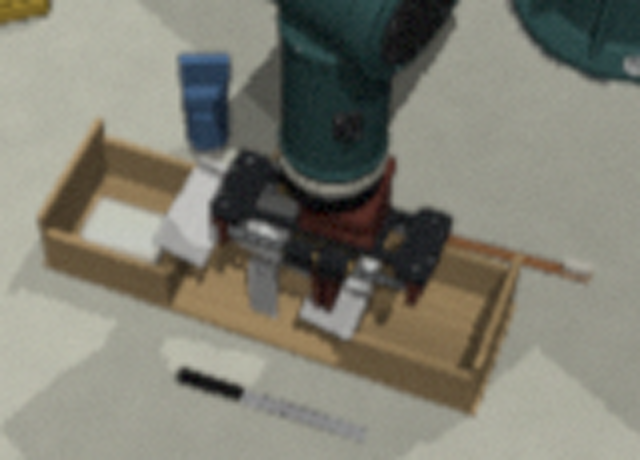

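Force stepped to 14 N, so the gate is at its stop and the soap-side pad is up. Next I lift straight up.

Call:
{"fn": "arm_command", "kwargs": {
  "rows": [
    [0,0,-10,0,0,0],
    [0,0,-40,0,0,0],
    [0,0,-80,0,0,0],
    [0,0,-115,0,0,0],
    [0,0,-130,0,0,0]
  ]
}}

```text
time_s: 5.15
eef_pos: [0.5276, 0.1087, 0.2341]
tcp_rot: [-3.06, -0.706, -0.001]
ft_force: [-0.1, 0.0, -0.7]
grip_width: 0.0002
```

```bash
python3 -c "
from h import *
go(-.027,.045,.22)
import cv2
for n in ('scene',):
    p,d=ctrl.camera(n); np.savez(n+'3.npz',p=p,d=d)
    r=(slice(140,255),slice(250,410))
    cv2.imwrite(f'pics/{n}3.png',cv2.resize(p[r][...,::-1],None,fx=4,fy=4,interpolation=2))
    P=pts(n,d)
    for nm,yl in(('E',.0716),('S',-.0578)):
        L=(P[...,:2]-O)@RD
        m=(abs(L[...,0]-.055)<.015)&(abs(L[...,1]-yl)<.012)&(P[...,2]>.07)&(P[...,2]<.14)
        print(nm,m.sum(),np.median(P[m][:,2]) if m.any() else 0, np.polyfit(L[m][:,1],P[m][:,2],1) if m.any() else 0)
"
```

```text
t 5.15 loc [0.0556 0.0629 0.2341] f [-0.13  0.02 -0.75] w 0.0
shift [-82.6  18.    6.1] rot [-0.001 -0.001 -0.001]
E 61 0.08882407013231279 [-0.24693766  0.10569967]
S 60 0.12300418606792826 [-0.25073786  0.10771291]
```

View pics/scene3.png

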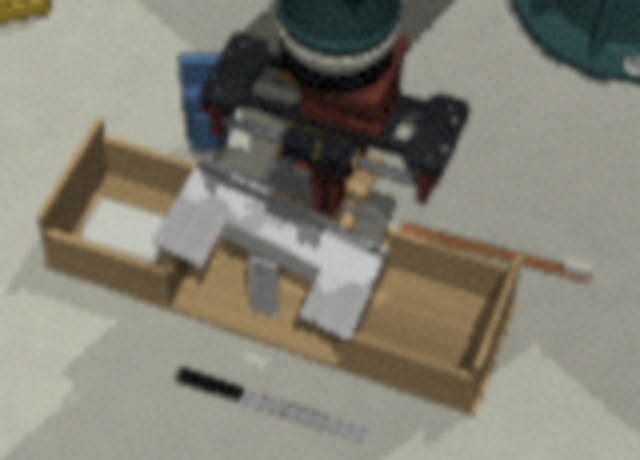

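Pads read 88.8 and 123.0 mm, so the gate is fully over. I go to the +y side of the tab.

Call:
{"fn": "arm_command", "kwargs": {
  "rows": [
    [-30,6,0,0,0,0],
    [-60,12,0,0,0,0],
    [-82,18,0,0,0,0],
    [-83,18,3,0,0,0],
    [-83,18,6,0,0,0]
  ]
}}

```text
time_s: 5.7
eef_pos: [0.4617, 0.0561, 0.2288]
tcp_rot: [-3.061, -0.704, -0.005]
ft_force: [-0.4, -0.4, -0.1]
grip_width: 0.0006
```

```bash
python3 -c "
from h import *
go(-.027,.045,.158)"
```

```text
t 5.7 loc [-0.0266  0.0447  0.2288] f [-0.35 -0.43 -0.1 ] w 0.001
shift [-0.6 -0.3 62.8] rot [-0.    -0.003 -0.002]
```

Call:
{"fn": "arm_command", "kwargs": {
  "rows": [
    [0,0,20,0,0,0],
    [0,0,40,0,0,0],
    [0,0,56,0,0,0],
    [0,0,62,0,0,0],
    [0,0,62,0,0,0]
  ]
}}

```text
time_s: 6.2
eef_pos: [0.4619, 0.0567, 0.1658]
tcp_rot: [-3.06, -0.705, -0.002]
ft_force: [0.0, -1.0, -0.2]
grip_width: 0.0002
```

```bash
python3 -c "
from h import *
go(-.027,.018,.158)
import cv2
for n in ('top','scene'):
    p,d=ctrl.camera(n)
    r=(slice(140,255),slice(250,410)) if n=='scene' else (slice(150,290),slice(240,420))
    cv2.imwrite(f'pics/{n}4.png',cv2.resize(p[r][...,::-1],None,fx=4,fy=4,interpolation=2))
"
```

```text
t 6.2 loc [-0.0262  0.0451  0.1658] f [ 0.   -1.04 -0.17] w 0.0
shift [-0.7 27.1 -0.3] rot [-0.001 -0.001 -0.002]
```

View pics/scene4.png

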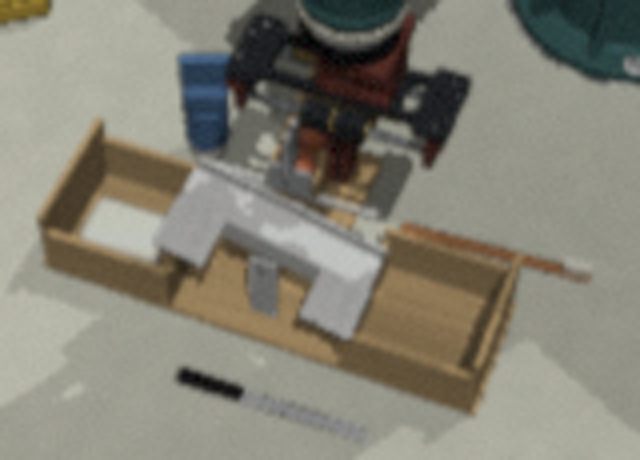

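View pics/top4.png

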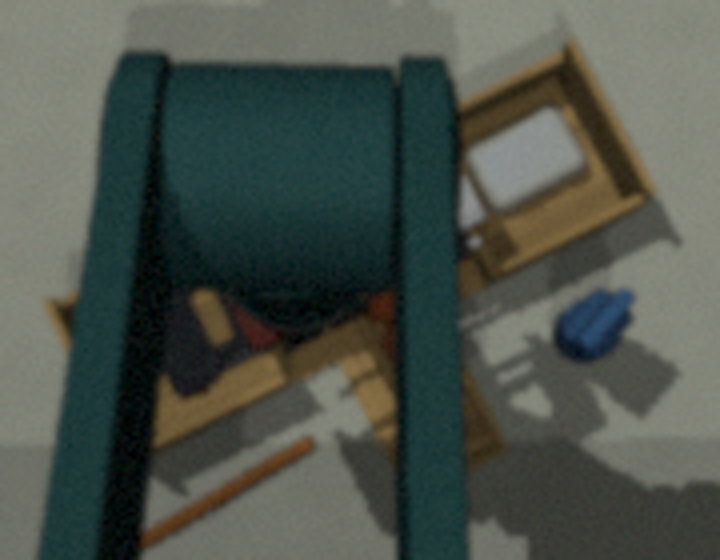

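Scene view: the fingers stand at about (340,150), to the +y side of the tab at (295,160), with a gap and clear of the red ball. I'll push now.

Call:
{"fn": "arm_command", "kwargs": {
  "rows": [
    [0,12,0,0,0,0],
    [-1,24,0,0,0,0],
    [-1,34,0,0,0,0],
    [-1,44,0,0,0,0],
    [-1,54,0,0,0,0]
  ]
}}

```text
time_s: 6.8
eef_pos: [0.486, 0.0066, 0.1673]
tcp_rot: [-3.061, -0.703, -0.006]
ft_force: [0.3, 1.7, 1.0]
grip_width: 0.0006
```

Call:
{"fn": "arm_command", "kwargs": {
  "rows": [
    [0,7,0,0,0,0],
    [0,13,0,0,0,0],
    [0,18,0,0,0,0],
    [0,21,0,0,0,0],
    [0,22,0,0,0,0]
  ]
}}

```text
time_s: 7.3
eef_pos: [0.4956, -0.0134, 0.1672]
tcp_rot: [-3.061, -0.703, -0.006]
ft_force: [-0.2, 2.3, -0.5]
grip_width: 0.0004
```

```bash
python3 -c "
from h import *
go(-.027,-.034,.158)"
```

```text
t 7.3 loc [-0.0266 -0.0327  0.1672] f [-0.18  2.28 -0.45] w 0.0
shift [-0.4  1.3  1.2] rot [-0.    -0.004 -0.003]
```

Call:
{"fn": "arm_command", "kwargs": {
  "rows": [
    [0,1,0,0,0,0],
    [0,2,0,0,0,0],
    [0,3,0,0,0,0],
    [0,3,0,0,0,0]
  ]
}}

```text
time_s: 7.7
eef_pos: [0.4969, -0.016, 0.1672]
tcp_rot: [-3.061, -0.703, -0.006]
ft_force: [1.3, 1.5, -0.2]
grip_width: 0.0003
```

Call:
{"fn": "arm_command", "kwargs": {
  "rows": [
    [0,1,0,0,0,0],
    [0,2,0,0,0,0],
    [0,3,0,0,0,0],
    [0,3,0,0,0,0]
  ]
}}

```text
time_s: 8.1
eef_pos: [0.4978, -0.018, 0.1672]
tcp_rot: [-3.059, -0.703, -0.005]
ft_force: [-0.6, 5.3, 2.7]
grip_width: 0.0004
```

```bash
python3 -c "
from h import *
go(-.027,-.034,.158)
import cv2
for n in ('top','scene'):
    p,d=ctrl.camera(n)
    r=(slice(140,255),slice(250,410)) if n=='scene' else (slice(150,290),slice(240,420))
    cv2.imwrite(f'pics/{n}5.png',cv2.resize(p[r][...,::-1],None,fx=4,fy=4,interpolation=2))
"
```

```text
t 8.1 loc [-0.0267 -0.0378  0.1672] f [-0.56  5.32  2.73] w 0.0
shift [-0.3 -3.8  1.2] rot [-0.002 -0.004 -0.003]
```

View pics/scene5.png

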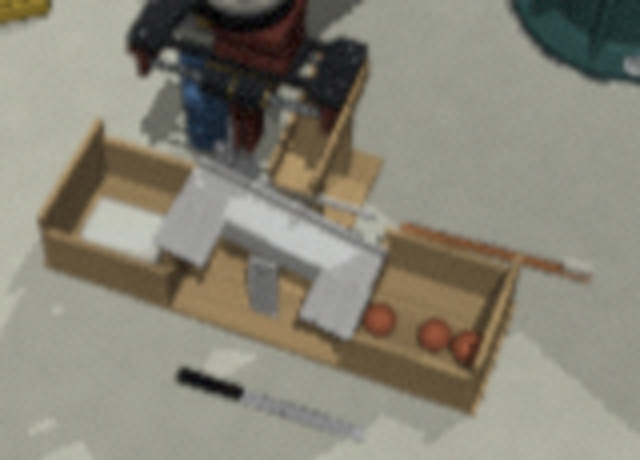

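All three balls are in the empty dish, at (380,320), (433,335) and (467,347). I'll nudge the slide once more to confirm it's at its end stop, then back off.

Call:
{"fn": "arm_command", "kwargs": {
  "rows": [
    [0,1,0,0,0,0],
    [0,2,0,0,0,0],
    [0,2,0,0,0,0]
  ]
}}

```text
time_s: 8.5
eef_pos: [0.4978, -0.0181, 0.1672]
tcp_rot: [-3.056, -0.701, -0.004]
ft_force: [-2.3, 9.1, 3.7]
grip_width: 0.0005
```

Call:
{"fn": "arm_command", "kwargs": {
  "rows": [
    [0,-6,0,0,0,0],
    [0,-15,0,0,0,0],
    [0,-15,-30,0,0,0],
    [0,-15,-65,0,0,0],
    [0,-15,-100,0,0,0]
  ]
}}

```text
time_s: 9.0
eef_pos: [0.4904, -0.0051, 0.268]
tcp_rot: [-3.056, -0.702, -0.002]
ft_force: [0.7, -0.1, -0.1]
grip_width: 0.0007
```

Call:
{"fn": "arm_command", "kwargs": {
  "rows": [
    [-30,30,-10,0,0,0],
    [-60,65,-10,0,0,0],
    [-90,100,-10,0,0,0],
    [-120,135,-10,0,0,0],
    [-120,170,-10,0,0,0]
  ]
}}

```text
time_s: 9.5
eef_pos: [0.4536, -0.2123, 0.2768]
tcp_rot: [-3.057, -0.699, 0.001]
ft_force: [0.1, 0.6, -0.1]
grip_width: 0.0004
```

```bash
python3 -c "
from h import *
go(-.027,-.034,.158)
import cv2
for n in ('top','scene'):
    p,d=ctrl.camera(n)
    r=(slice(130,260),slice(240,410)) if n=='scene' else (slice(150,290),slice(240,420))
    cv2.imwrite(f'pics/{n}6.png',cv2.resize(p[r][...,::-1],None,fx=4,fy=4,interpolation=2))
    P=pts(n,d);L=(P[...,:2]-O)@RD
    m=(P[...,2]>.165)&(P[...,2]<.2)&(abs(L[...,0]+.03)<.03)&(abs(L[...,1])<.08)
    print(n,m.sum(),L[m].min(0),L[m].max(0))
    for nm,yl in(('E',.0716),('S',-.0578)):
        m=(abs(L[...,0]-.055)<.015)&(abs(L[...,1]-yl)<.012)&(P[...,2]>.07)&(P[...,2]<.14)
        print(nm,m.sum(),np.median(P[m][:,2]))
"
```

```text
t 9.5 loc [-0.1518 -0.1929  0.2768] f [ 0.14  0.6  -0.09] w 0.0
shift [ 123.9 -159.   111.8] rot [-0.006 -0.    -0.005]
top 41 [-0.0418032  -0.05313625] [-0.01879545 -0.0469234 ]
E 98 0.0887913524790744
S 108 0.12345858649397676
scene 26 [-0.0345251 -0.0529833] [-0.0155367  -0.04522934]
E 56 0.08822148225850901
S 59 0.12308304189339608
```

View pics/scene6.png

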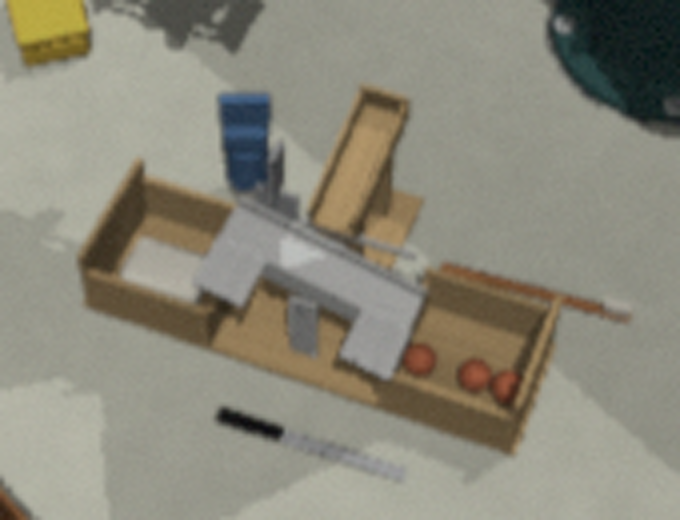

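View pics/top6.png

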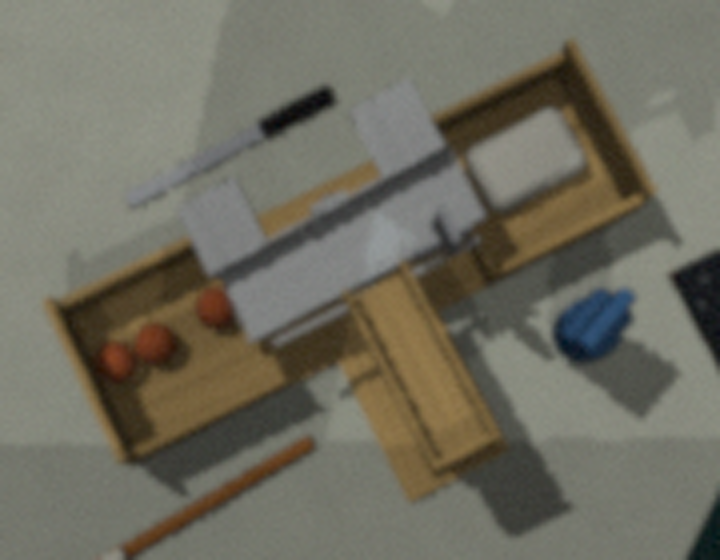

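Balls in the top view are at (117,362), (155,343) and (213,307), all inside the empty dish. The tab sits at y of about -50 mm and nothing else has moved.

Call:
{"fn": "arm_command", "kwargs": {
  "rows": [
    [0,0,0,0,0,0],
    [0,0,0,0,0,0],
    [0,0,0,0,0,0],
    [0,0,0,0,0,0],
    [0,0,0,0,0,0]
  ]
}}

```text
time_s: 10.1
eef_pos: [0.4576, -0.2138, 0.277]
tcp_rot: [-3.06, -0.698, -0.004]
ft_force: [0.3, 0.5, 0.1]
grip_width: 0.0005
```

```bash
python3 -c "
from h import *
print(ctrl.finish_job())"
```

```text
the job is handed in; nothing more can be done
None
```

The job is done and handed in at about 10 s: all three balls are in the empty dish. I pressed the raised pad down with the shut fingertips until the gate hit its stop. Then I pushed the tab towards the soap's side until it hit its end, and backed clear.

What the last checks showed:
- **Gate:** the pads read about 89 mm and 123 mm above the table, which is fully over to the empty dish. The press ended at about 14 N.
- **Stop slide:** the tab moved about 49–50 mm and stopped moving at about 9 N. It went a few millimetres further than my estimate before the force rose, which I put down to calibration and finger width.
- **Surroundings:** by eye, the soap bar, toothbrush, nail file and lotion tube are where they were in the close-up pictures. I did not check the mirror, jar and soap box at the end, but the arm did not go down near them.

No check failed or disagreed.

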